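# Unlock the sharps box and draw the long foam knife out

### The job

Take the key from its wooden stand, push it fully home into the lock of the grey sharps box and turn it anticlockwise (seen from above) until the steel bar has swung as far as it goes off the opening; leave the key in the lock. The sheathed knife in the box is longer than the opening, so slide it back towards the robot under the wide ledge, tip its far end up and draw it out on the slant. Finish while still holding the knife in the gripper, still and touching nothing else, every part of it at least 5 cm above the top of the box; leave the other things on the table where they stand.

Things in the scene. Friction and masses are not known exactly. Their poses are not given: they have to be found in the camera images.
- box: Grey steel box fixed to the table, 356 (x) x 146 (y) x 65 mm high, walls 3 mm, floor 5 mm. Origin: centre of its underside; x along it, away from the robot. Inside 350 x 140 mm, ledge undersides 62 mm above the table. Its top is open from x=-100 to +150 mm, between a wide ledge (robot's end) and a narrow one. The lock housing is on its +y side: x 15 to 85, y 73 to 151, 65 mm high.
- opening (a point): Centre of the opening (250 x 140 mm) in the box's top, 65 mm above the table; axes as the box. Inside, the wide ledge at the robot's end is 75 mm deep, the far one 25 mm.
- lock (a joint): Turn of the lock cylinder and its bar, rad: 0 = locked, bar straight across the opening; grows anticlockwise from above to the stop at 1.3 = fully open, bar off the opening, pointing to the far end. Starts at 0 to 0.2. Friction 0.1 N m; stays where left. Cylinder: 44 mm square steel block, top 94 mm above the table, axis at x=50, y=115 mm in the box's frame.
- slot (a point): Centre of the mouth of the key slot, on the cylinder's axis at its top. The slot is 20.5 mm long along this point's x, 8.5 mm wide along its y, 22 mm deep, with a 3 mm chamfer. Turns with the cylinder; a half turn of the key makes no difference.
- bar_end (a point): Upper edge of the free end of the flat steel bar, 150 mm from the lock's axis; turns with the cylinder. The bar is 16 mm wide and lies 69 to 77 mm above the table.
- key: Steel key standing blade down in its stand, 62 mm tall, 50 g. Origin: centre of the blade's lower end; z up. Blade 18 (x) x 6 (y) mm, 28 mm long, last 5 mm only 12 x 3.5 mm; above it the bow, a flat plate 34 (x) x 8 (y) mm, 28 to 62 mm above the origin, to be pinched across its 8 mm. Seated, the blade is 22 mm deep and the bow begins 6 mm above the lock.
- stand: Wooden key stand fixed to the table, 56 (x) x 48 (y) x 30 mm high; origin: centre of its underside. The key stands loosely in a slot in its top, 20 mm deep, and is drawn straight up.
- knife: Foam knife in its rigid sheath, flat on the box's floor, 300 mm long, 0.13 to 0.25 kg. Origin: centre of its underside, near the centre of mass; x to the sheath's tip, away from the robot. Wooden handle x -150 to -30 mm, 24 wide, 20 high; black sheath x -30 to 150 mm, 26 wide, 22 high. Starts with its tip 12 to 22 mm under the far ledge; can slide back about 40 mm.
- grip (a point): Middle of the knife at mid-height (11 mm above its underside), where it is well gripped across its 26 mm width; axes as the knife.
- tip (a point): Centre of the sheath's end of the knife (x=+150 mm, at mid-height).
- butt (a point): Centre of the handle's end of the knife (x=-150 mm, at mid-height).
- spool: Bystander: wooden ribbon core, ring 60 mm across, 28 mm high; origin under its centre.
- vase: Bystander: green glass vase, 72 mm across, 130 mm tall; origin under its centre.
- candle: Bystander: amber candle jar, 68 mm across, 75 mm tall; origin under its centre.
- pot: Bystander: terracotta pot, 100 mm across, 85 mm tall; origin under its centre.
- spray: Bystander: white bottle, 56 mm across, 170 mm tall; origin under its centre.
- foam: Bystander: small carton, 110 x 75 x 50 mm; origin under its centre.

How it is judged:
By the outcome, as a careful person would: the job done as asked, in the order asked, and still so for the second after the job is handed in, while the arm keeps its last pose, push and grip.
It also fails if it takes over 58 s, if anything falls off the work surface, if the arm or the gripper's body presses on something with over 40 N, if the wrist force passes 120 N, or if a joint passes its speed limit or range.

### The arm

A 7-joint arm with a two-finger parallel gripper is mounted at the origin on the work surface. World frame = base frame: x ahead of the robot, y to its left, z up, the work surface at z = 0. Lengths are in m, angles in degrees, forces in N, time in s.
With the tool pointing down it reaches from about 0.425 to 0.95 m from the base axis. Payload 4.7 kg.
Tool frame: the origin (TCP) lies at the very end of the fingers, on their centre line; the grasp point (between the pads) lies 19 mm behind it; z points along the fingers, y is the line along which they close (so a half turn about z gives the same grasp; the last joint's range is limited). The gripper opens to 87 mm and grips with 3 to 60 N. Pads are 19 mm wide; open, the fingers measure 117 mm over their backs; the gripper's body (75 mm by 190 mm) begins 51 mm behind the grasp point.
Start: joints at [72.37, 26.849, -2.785, 87.806, 1.381, 65.374, -4.715], TCP at [0.186, -0.649, 0.223] pointing down, gripper open.
Joint ranges: [-148.3, 148.3], [-19.14, 114.17], [-79.39, 73.82], [5.75, 140.21], [-59.74, 239.74], [12.07, 113.84], [-152.46, 152.46]. Speed limits (degrees/s): [147.25, 147.25, 180, 180, 180, 180, 180].

### API

Orientations are given as a 3x3 rotation matrix whose columns are the frame's x, y, z axes.
In Python, from rig import env gives the robot as it stands.
- The arm moves only by the shell command python3 -m handwheel 'ROWS' [OPENING] [FORCE]. ROWS is JSON, a list of rows, each an object with "slide": the shift along the tool's x, y, z in mm, a list of three; "yaw": the turn about the tool's z in degrees. In form: [{"slide": [dx, dy, dz], "yaw": yaw}, ...]. A call has 1 to 8 rows; each row shifts and turns the commanded pose from where the row before left it, along the tool's axes as they then stand; what a row does not reach is not made up. A row lasts 1/8 s, in which the tool goes at most 62.5 mm and 10.7 degrees, less where a joint would pass 70% of its speed; a pose out of reach is approached as far as the arm can. A call is refused whole if a number of a shift passes 62.5 or a number of a turn 10.7, either way. A call with a gripper value outside its range is refused whole. OPENING is the opening, from 0 (shut) to 1 (fully open), set as the call begins (- or left out, the last holds). The fingers move at their own pace and stop on an object; FORCE is the grip in N (left out, the last holds). Time passes only in rows, so rows that do not move let the fingers close. It gives the time, the measured TCP pose, the force, the opening and the grip force at its end, in the units of the state.
- env.sense(): the state, without advancing time (a new reading comes with each control period).
- env.get_image(name): name is "scene" or "top" or "wrist"; returns a dict with "img" (420x560x3 uint8, red, green, blue), "vfov" (degrees; the focal length in pixels is half the picture's height over the tangent of half this angle, whatever the lens; pixels are square), "cx", "cy" (the principal point, pixels), "R" (3x3) and "t" (3): a world point X has camera coordinates R X + t. Camera axes: x right, y down, z forward; pixel columns grow to the right and rows downward; lengths in m; the calibration is good to about 2 mm. A picture is of the moment at which its call begins. There is no depth.
- env.finish_job(): hands the job in; it is judged then, once.
The state is a dict: "time_s": time; "qpos": joint angles; "dq": joint speeds; "joint_efforts": joint torques, N m; "eef_pos": TCP position; "tool_rot": TCP orientation; "contact_force": force on the tool from outside, world axes, zero at the start; "moment": the same for the moment, N m; "width": finger opening in m; "grip_force": force on a finger pad.
Only numpy, scipy, OpenCV 4.12 (cv2) and the standard library are available. Lean on these libraries where they do the work, as an engineer would, in place of code of your own. Each camera call takes 0.05 s, during which the arm holds its last target. There are 200 camera calls.

## Working session

There is one attempt and no reset: what is moved stays moved. The work goes in short steps, Python scripts to look and compute and a shell command to move; the robot and the scene stay as the last step left them, time stands still between calls to the robot, and variables do not carry over. Pictures are saved under pics/ and viewed, at most 10 in all, crops included, and the job is handed in when it is done.

```bash
ls; mkdir -p pics; python3 - <<'E'
from rig import env
import cv2,json,numpy as np
s=env.sense();print({k:np.round(v,3).tolist() for k,v in s.items()})
for n in ["scene","top","wrist"]:
    d=env.get_image(n);cv2.imwrite(f"pics/{n}0.png",d["img"][:,:,::-1])
    print(n,d["vfov"],d["cx"],d["cy"],np.round(d["R"],4).tolist(),np.round(d["t"],4).tolist())
a=[cv2.imread(f"pics/{n}0.png") for n in ["scene","top"]]
E
```

```text
pics
{'time_s': 0.0, 'qpos': [72.372, 26.897, -2.786, 87.875, 1.383, 65.373, -4.717], 'dq': [0.025, -0.025, 0.017, 0.138, 0.025, -0.022, -0.045], 'joint_efforts': [0.0, -50.797, -0.081, -23.615, -0.061, 0.038, 0.0], 'eef_pos': [0.186, -0.648, 0.221], 'tool_rot': [[0.961, 0.275, -0.001], [0.275, -0.961, 0.002], [-0.0, -0.002, -1.0]], 'contact_force': [0.459, 0.05, -1.124], 'moment': [-0.042, 0.015, -0.03], 'grip_force': 0.0, 'width': 0.087}
scene 54.513629481001715 273.3283722704111 208.5893960417114 [[-0.0433, 0.9991, -0.004], [0.7475, 0.0297, -0.6636], [-0.6628, -0.0317, -0.7481]] [-0.0017, -0.4123, 1.9609]
top 55.0774522900597 273.6174870824682 209.16759081364896 [[-0.0205, -0.9998, -0.0063], [-0.9969, 0.0209, -0.0757], [0.0759, 0.0047, -0.9971]] [0.0316, 0.6066, 1.2186]
wrist 63.4228975596495 281.8410527953286 209.47206999725486 [[0.2755, -0.9613, -0.0008], [-0.9188, -0.2636, 0.2937], [-0.2826, -0.0802, -0.9559]] [-0.6738, -0.0358, 0.392]
```

View pics/top0.png

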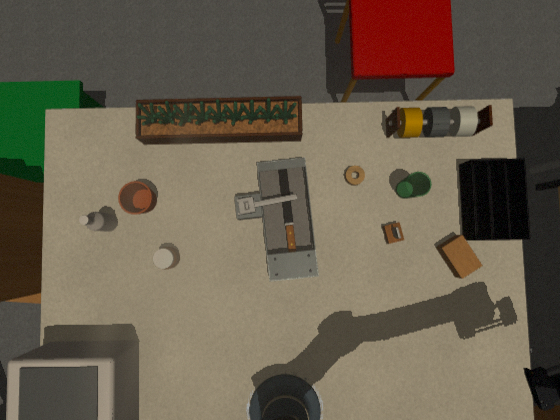

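View pics/scene0.png

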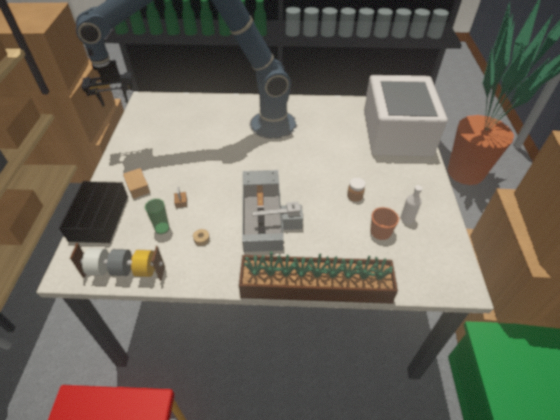

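The top view shows the box at about (257–317, 158–278), the lock at (246, 205) with the bar reaching to (297, 198), and the knife handle at (291, 237). The key stand is at (394, 232) and the vase at (412, 186). The scene view agrees. Next I'll turn these into positions.

```bash
cat > h.py <<'E'
from rig import env
import cv2,numpy as np
def cam(n,save=None):
    d=env.get_image(n)
    if save: cv2.imwrite(f"pics/{save}.png",d["img"][:,:,::-1])
    d["f"]=d["img"].shape[0]/2/np.tan(np.radians(d["vfov"]/2)); return d
def ray(d,uv):
    R=np.array(d["R"]);t=np.array(d["t"])
    v=R.T@np.array([(uv[0]-d["cx"])/d["f"],(uv[1]-d["cy"])/d["f"],1]); return -R.T@t,v
def on(d,uv,z):
    o,v=ray(d,uv); return (o+v*(z-o[2])/v[2])
def px(d,X):
    c=np.array(d["R"])@np.array(X)+d["t"]; return d["f"]*c[:2]/c[2]+[d["cx"],d["cy"]]
def rel(X,s=None):
    "world displacement of TCP to X, in tool mm"
    s=s or env.sense(); return np.round(1000*np.array(s["tool_rot"]).T@(np.array(X)-s["eef_pos"]),1)
E
python3 - <<'E'
from h import *
d=cam("top")
for n,uv,z in [("stand",(393,233),.03),("vase",(412,186),.1),("spool",(355,175),.028),("lock",(246,205),.094),("barend",(297,198),.077)]+[("c%d"%i,c,.065) for i,c in enumerate([(257,162),(304,158),(317,276),(271,278)])]:
    print(n,np.round(on(d,uv,z),3))
im=d["img"][150:285,230:440,::-1]
cv2.imwrite("pics/topz.png",cv2.resize(im,None,fx=3.8,fy=3.8,interpolation=cv2.INTER_CUBIC))
E
```

```text
stand [ 0.526 -0.343  0.03 ]
vase [ 0.66  -0.384  0.1  ]
spool [ 0.707 -0.234  0.028]
lock [0.616 0.099 0.094]
barend [ 0.635 -0.051  0.077]
c0 [0.747 0.066 0.065]
c1 [ 0.756 -0.076  0.065]
c2 [ 0.404 -0.105  0.065]
c3 [0.401 0.031 0.065]
```

View pics/topz.png

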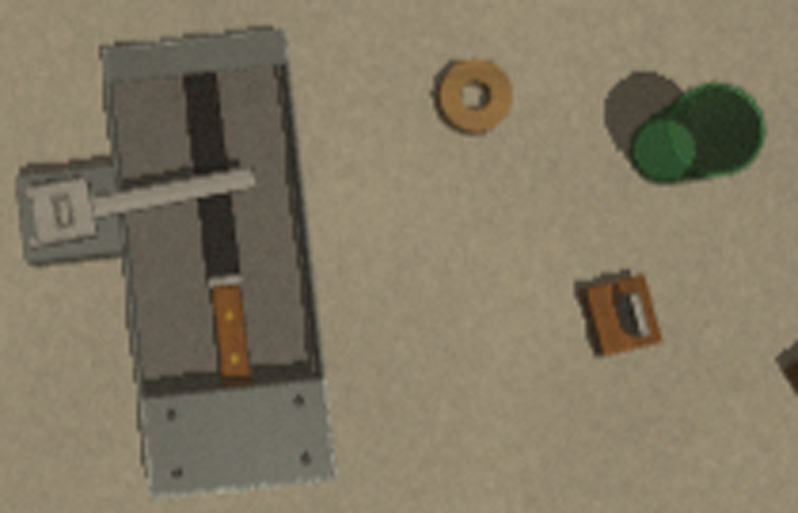

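The zoom shows the key standing in the stand at zoom pixel (640, 312), leaning slightly from vertical, so its heading is about 16°, close to the tool's. The lock slot is at (63, 211), running nearly along x. I'll move over the stand and look with the wrist camera.

```bash
python3 -m handwheel '[{"slide":[50,-24,0],"yaw":0},{"slide":[50,-24,0],"yaw":0},{"slide":[50,-24,0],"yaw":0},{"slide":[50,-24,0],"yaw":0},{"slide":[50,-24,0],"yaw":0},{"slide":[50,-24,0],"yaw":0},{"slide":[50,-24,0],"yaw":0},{"slide":[50,-24,0],"yaw":0}]' 1 20; python3 -m handwheel '[{"slide":[10,-4,0],"yaw":0},{"slide":[0,0,0],"yaw":0},{"slide":[0,0,0],"yaw":0}]'; python3 - <<'E'
from h import *
d=cam("wrist","w1")
s=env.sense();print(s["eef_pos"],np.round(s["tool_rot"],3).tolist(),np.round(s["qpos"],1))
E
```

```text
time_s: 1.2
eef_pos: [0.5186, -0.353, 0.2225]
tool_rot: [[0.961, 0.275, -0.0], [0.275, -0.961, -0.0], [-0.0, 0.0, -1.0]]
contact_force: [0.1, -0.7, 0.2]
width: 0.0868
grip_force: 0.0
time_s: 1.58
eef_pos: [0.5244, -0.3497, 0.2224]
tool_rot: [[0.962, 0.272, -0.001], [0.272, -0.962, -0.001], [-0.001, 0.001, -1.0]]
contact_force: [0.6, -0.8, 0.2]
width: 0.0869
grip_force: 0.0
[ 0.52434228 -0.34971117  0.22244853] [[0.962, 0.272, -0.001], [0.272, -0.962, -0.001], [-0.001, 0.001, -1.0]] [ 37.8  23.1 -10.8  93.9   4.8  63.4 -48.5]
```

View pics/w1.png

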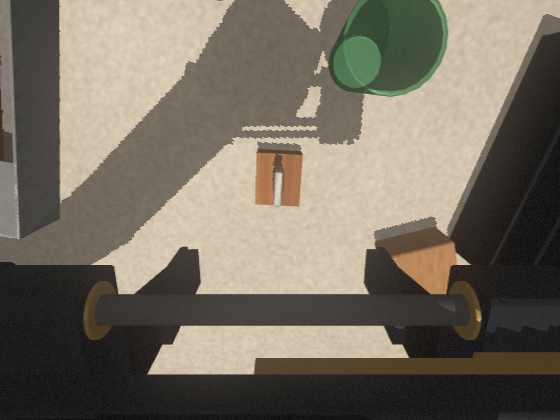

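The wrist view shows the stand at (256–302, 145–207) and the bow's light edge at (278, 170–207). The vase is at the upper right, well clear.

```bash
python3 - <<'E'
from h import *
d=cam("wrist")
im=d["img"];hsv=cv2.cvtColor(im,cv2.COLOR_RGB2HSV)
roi=np.zeros(im.shape[:2],np.uint8);roi[150:215,262:297]=1
m=((hsv[...,1]<70)&(hsv[...,2]>95)&(roi>0)).astype(np.uint8)
n,l,st,c=cv2.connectedComponentsWithStats(m);
for i in range(1,n):
    if st[i][4]>15: print(st[i])
i=1+np.argmax(st[1:,4]);k=np.argwhere(l==i)[:,::-1].astype(np.float32)
print(cv2.minAreaRect(k))
print("rows/width/V",[(y,int(l[y].tolist().count(i)),int(np.mean(hsv[y,l[y]==i,2]))) for y in range(150,215,3) if (l[y]==i).any()])
br=((hsv[...,1]>110)&(hsv[...,2]>60)).astype(np.uint8);br[:135]=0;br[215:]=0;br[:,:245]=0;br[:,310:]=0
cs=max(cv2.findContours(br,0,2)[0],key=cv2.contourArea);r=cv2.minAreaRect(cs);print(r)
b=cv2.boxPoints(r);P=np.array([on(d,p,.03) for p in b]);print("stand top",np.round(P,4).tolist(),P.mean(0))
print(np.linalg.norm(np.diff(P,axis=0),axis=1))
cv2.imwrite("pics/k1.png",cv2.resize(im[135:220,240:320,::-1],None,fx=7,fy=7,interpolation=cv2.INTER_NEAREST))
print("rows TCP",px(d,env.sense()["eef_pos"]))
E
```

```text
[262 166  35  49 635]
((279.0, 190.0), (48.0, 34.0), 90.0)
rows/width/V [(168, 4, 97), (171, 8, 101), (174, 9, 186), (177, 9, 188), (180, 9, 189), (183, 9, 191), (186, 9, 189), (189, 9, 185), (192, 8, 196), (195, 8, 196), (198, 7, 203), (201, 8, 195), (204, 8, 196), (207, 35, 209), (210, 35, 212), (213, 35, 210)]
((289.5, 179.0), (52.0, 23.0), 90.0)
stand top [[0.5551, -0.3366, 0.03], [0.5616, -0.3597, 0.03], [0.5076, -0.3759, 0.03], [0.5008, -0.3518, 0.03]] [ 0.53126794 -0.35602258  0.03      ]
[0.02394679 0.05643842 0.02507261]
rows TCP [282.59870269 265.32642129]
```

View pics/k1.png

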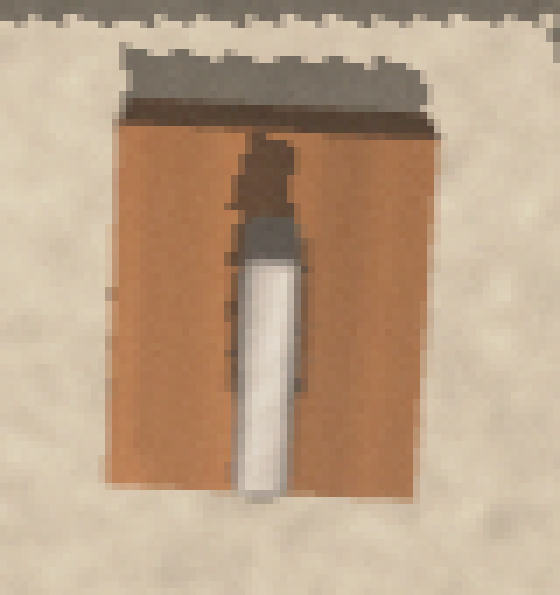

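The crop shows the bow's top face running from (279.1, 172.6) to (277.3, 205.8) in image pixels. The stand's top corners are at crop (118,125), (435,135), (413,497) and (106,485).

```bash
python3 - <<'E'
from h import *
d=cam("wrist")
a=on(d,(279.1,172.6),.072);b=on(d,(277.3,205.8),.072)
print(a,b,np.linalg.norm(a-b),(a+b)/2,"heading",np.degrees(np.arctan2(*(a-b)[[1,0]])))
S=[on(d,(240+x/7,135+y/7),.03) for x,y in [(118,125),(435,135),(413,497),(106,485)]]
print(np.linalg.norm(np.diff(S,axis=0),axis=1),np.mean(S,0), "head",[np.degrees(np.arctan2(*(S[i]-S[j])[[1,0]])) for i,j in((0,3),(1,2))])
s=env.sense();print("tool head",np.degrees(np.arctan2(s["tool_rot"][1][0],s["tool_rot"][0][0])))
c=(a+b)/2;c[2]=.042;print(rel(c,s))
E
```

```text
[ 0.54360484 -0.34118867  0.072     ] [ 0.51199103 -0.34825289  0.072     ] 0.03239345923283567 [ 0.52779794 -0.34472078  0.072     ] heading 12.596013025655243
[0.04720058 0.05629351 0.04785133] [ 0.52784713 -0.34442348  0.03      ] head [np.float64(12.64090959774638), np.float64(13.311777276600782)]
tool head 15.804873965541058
[  4.3  -3.7 180.6]
```

```bash
python3 -m handwheel '[{"slide":[4.5,-3.7,30],"yaw":3},{"slide":[0,0,50],"yaw":0},{"slide":[0,0,50],"yaw":0},{"slide":[0,0,30],"yaw":0},{"slide":[0,0,18],"yaw":0},{"slide":[0,0,0],"yaw":0}]'; python3 -m handwheel '[{"slide":[0,0,0],"yaw":0},{"slide":[0,0,0],"yaw":0},{"slide":[0,0,0],"yaw":0},{"slide":[0,0,0],"yaw":0},{"slide":[0,0,0],"yaw":0},{"slide":[0,0,0],"yaw":0}]' 0 30
```

```text
time_s: 2.48
eef_pos: [0.5285, -0.3431, 0.0438]
tool_rot: [[0.975, 0.224, -0.002], [0.224, -0.975, 0.001], [-0.001, -0.001, -1.0]]
contact_force: [0.2, -0.3, 0.8]
width: 0.0871
grip_force: 0.0
time_s: 3.22
eef_pos: [0.5294, -0.3429, 0.0446]
tool_rot: [[0.974, 0.225, 0.0], [0.225, -0.974, -0.0], [0.0, 0.0, -1.0]]
contact_force: [0.1, 0.3, -0.5]
width: 0.0349
grip_force: 0.0
```

```bash
python3 -m handwheel '[{"slide":[-1,1,0],"yaw":0},{"slide":[0,0,0],"yaw":0},{"slide":[0,0,0],"yaw":0},{"slide":[0,0,0],"yaw":0},{"slide":[0,0,0],"yaw":0}]'; python3 -m handwheel '[{"slide":[0,0,-10],"yaw":0},{"slide":[0,0,-30],"yaw":0},{"slide":[0,0,-50],"yaw":0},{"slide":[0,0,-50],"yaw":0},{"slide":[0,0,0],"yaw":0},{"slide":[0,0,0],"yaw":0}]' ; python3 - <<'E'
from h import *
d=cam("top");np.set_printoptions(suppress=True,precision=4)
import pickle
cv2.imwrite("pics/t2.png",cv2.resize(d["img"][145:285,225:325,::-1],None,fx=5.6,fy=4.2*4/3,interpolation=cv2.INTER_CUBIC)[:600])
print(env.sense()["grip_force"],env.sense()["width"],env.sense()["eef_pos"])
E
```

```text
time_s: 3.85
eef_pos: [0.5285, -0.3441, 0.0445]
tool_rot: [[0.974, 0.224, -0.0], [0.224, -0.974, -0.0], [-0.0, 0.0, -1.0]]
contact_force: [-0.5, 0.4, -1.4]
width: 0.0077
grip_force: 30.0
time_s: 4.6
eef_pos: [0.5282, -0.3438, 0.1846]
tool_rot: [[0.974, 0.225, -0.0], [0.225, -0.974, 0.0], [-0.0, -0.0, -1.0]]
contact_force: [0.5, 0.1, -1.7]
width: 0.0077
grip_force: 30.0
29.99987483024597 0.00794627559009088 [ 0.5278 -0.3436  0.1837]
```

Key gripped and drawn. Next I'll carry it to the lock, stopping short for a wrist view.

```bash
python3 -m handwheel '[{"slide":[15,-40,-15],"yaw":0},{"slide":[18,-54,-10],"yaw":0},{"slide":[18,-54,-10],"yaw":0},{"slide":[18,-54,-10],"yaw":0},{"slide":[18,-54,0],"yaw":0},{"slide":[18,-54,0],"yaw":0},{"slide":[18,-54,0],"yaw":0},{"slide":[18,-54,0],"yaw":0}]';python3 -m handwheel '[{"slide":[0,0,0],"yaw":0},{"slide":[0,0,0],"yaw":6},{"slide":[0,0,0],"yaw":0},{"slide":[0,0,0],"yaw":0}]'; python3 - <<'E'
from h import *
d=cam("wrist","w2")
E
```

```text
time_s: 5.65
eef_pos: [0.5713, 0.0964, 0.2279]
tool_rot: [[0.974, 0.224, -0.003], [0.224, -0.975, -0.001], [-0.003, -0.0, -1.0]]
contact_force: [-0.2, 0.8, -0.4]
width: 0.0081
grip_force: 30.0
time_s: 6.15
eef_pos: [0.5718, 0.094, 0.2288]
tool_rot: [[0.993, 0.122, -0.001], [0.122, -0.993, -0.001], [-0.001, 0.0, -1.0]]
contact_force: [0.2, -0.4, -0.7]
width: 0.0079
grip_force: 30.0
```

View pics/w2.png

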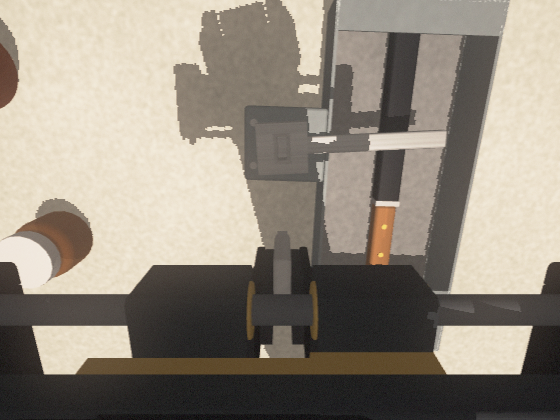

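The wrist view shows the lock cylinder at (253–312, 120–172) with its slot near (282, 147). The held key is at (282, 235–265) and the knife lies at x ≈ 385–400. I'll enlarge the lock.

```bash
python3 - <<'E'
from h import *
d=cam("wrist");g=np.mean([cam("wrist")["img"] for _ in range(3)],0)
def e(x0,y0,w,h,f,lo,hi):
    c=np.clip((g[y0:y0+h,x0:x0+w,::-1]-lo)*255/(hi-lo),0,255).astype(np.uint8)
    return cv2.resize(c,None,fx=f,fy=f,interpolation=cv2.INTER_CUBIC)
A=e(242,100,85,85,7,20,110);B=e(262,225,28,85,7,0,220)
cv2.imwrite("pics/l2.png",np.hstack([A,B])[:599])
E
```

```text
(no output)
```

View pics/l2.png

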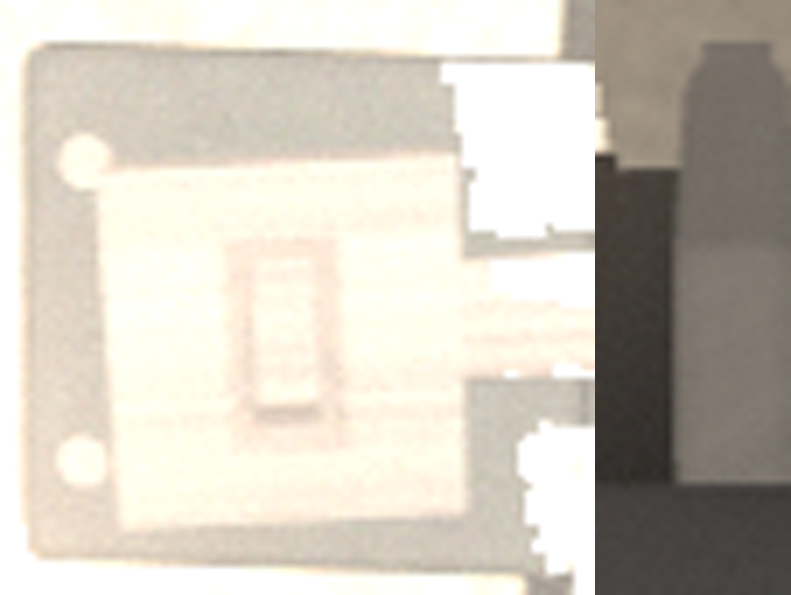

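The lock crop is clear. The cylinder-top corners are at crop (98,172), (458,155), (467,512), (122,530) and the slot-mouth corners at (228,242), (337,238), (350,450), (240,453). The key blade's lower end is at image row ≈ 231. I'll now work out the offset.

```bash
python3 - <<'E'
from h import *
np.set_printoptions(suppress=True,precision=4)
d=cam("wrist");s=env.sense()
f=lambda L,z:np.array([on(d,(242+x/7,100+y/7),z) for x,y in L])
C=f([(98,172),(458,155),(467,512),(122,530)],.094);M=f([(228,242),(337,238),(350,450),(240,453)],.094)
H=lambda a,b:np.degrees(np.arctan2(*(a-b)[[1,0]]))
print("cyl",np.linalg.norm(np.roll(C,1,0)-C,axis=1),C.mean(0),H(C[0],C[3]),H(C[1],C[2]),H(C[0],C[1])-90,H(C[3],C[2])-90)
print("mouth",np.linalg.norm(np.roll(M,1,0)-M,axis=1),M.mean(0),H(M[0],M[3]),H(M[1],M[2]))
T=np.array(s["tool_rot"]);p=np.array(s["eef_pos"])
# key: columns by row (grey key vs surroundings), row of lower end at depth 34.5mm below TCP
k=on(d,(282.5,231),p[2]-.0345);print("tip front edge in tool",1000*T.T@(k-p), "expected x=6+kx")
print("bow front lower edge",1000*T.T@(on(d,(282.5,260),p[2]-.0065)-p),"expect 17+kx")
g=d["img"].astype(int).sum(2)
for y in (236,240,245,250): print(y,[int(v) for v in g[y,268:298]])
X=C.mean(0);print("rel",1000*T.T@(X-p),"tool head",np.degrees(np.arctan2(T[1,0],T[0,0])))
E
```

```text
cyl [0.0444 0.0439 0.0441 0.044 ] [0.6159 0.0995 0.094 ] 9.665099589547602 9.746698462216559 9.61354087922291 10.008499750614959
mouth [0.0261 0.0134 0.0263 0.0139] [0.6158 0.0992 0.094 ] 9.955872335038205 10.984694896270923
tip front edge in tool [ 6.365  -0.0017 34.5   ] expected x=6+kx
bow front lower edge [ 0.0247 -0.0803  6.5   ] expect 17+kx
236 [370, 368, 362, 356, 365, 371, 367, 312, 291, 286, 287, 276, 281, 284, 277, 281, 292, 289, 291, 292, 285, 334, 349, 358, 361, 367, 375, 356, 360, 353]
240 [386, 386, 370, 373, 372, 368, 327, 292, 291, 278, 291, 290, 282, 298, 296, 286, 279, 290, 284, 284, 281, 289, 343, 365, 361, 370, 363, 367, 367, 368]
245 [363, 361, 363, 372, 373, 372, 317, 276, 280, 288, 282, 289, 285, 279, 285, 293, 283, 285, 279, 283, 281, 271, 330, 350, 350, 352, 358, 357, 358, 354]
250 [168, 172, 166, 165, 166, 188, 247, 283, 279, 275, 281, 283, 290, 283, 287, 276, 280, 293, 286, 283, 288, 278, 215, 153, 155, 149, 149, 144, 149, 134]
rel [ 44.0366   0.6133 135.5393] tool head 6.979870437477786
```

```bash
python3 -m handwheel '[{"slide":[22,0.5,0],"yaw":0},{"slide":[21.5,0.4,0],"yaw":0},{"slide":[0,0,30],"yaw":-2.8},{"slide":[0,0,40],"yaw":0},{"slide":[0,0,22],"yaw":0},{"slide":[0,0,0],"yaw":0},{"slide":[0,0,0],"yaw":0}]'; python3 - <<'E'
from h import *
d=cam("wrist","w3");s=env.sense();np.set_printoptions(suppress=True,precision=4)
print(s["eef_pos"],rel((.6155,.0992,.106),s),np.degrees(np.arctan2(s["tool_rot"][1][0],s["tool_rot"][0][0])))
E
```

```text
time_s: 7.32
eef_pos: [0.6163, 0.0996, 0.1387]
tool_rot: [[0.985, 0.17, 0.002], [0.17, -0.985, 0.0], [0.002, -0.0, -1.0]]
contact_force: [0.4, 0.3, -0.3]
width: 0.0074
grip_force: 30.0
[0.6165 0.0996 0.1391] [-1.1  0.3 33.1] 9.774323031445414
```

```bash
python3 -m handwheel '[{"slide":[-0.8,0.2,8],"yaw":0},{"slide":[0,0,6],"yaw":0},{"slide":[0,0,6],"yaw":0},{"slide":[0,0,4],"yaw":0},{"slide":[0,0,4],"yaw":0},{"slide":[0,0,3],"yaw":0},{"slide":[0,0,2],"yaw":0},{"slide":[0,0,0],"yaw":0}]'
```

```text
time_s: 8.38
eef_pos: [0.6156, 0.0991, 0.1063]
tool_rot: [[0.986, 0.17, 0.002], [0.17, -0.986, 0.0], [0.002, 0.0, -1.0]]
contact_force: [0.6, -0.1, 9.4]
width: 0.008
grip_force: 30.0
```

```bash
python3 -m handwheel '[{"slide":[0,0,1],"yaw":0},{"slide":[0,0,0],"yaw":0}]' 0 45; python3 -m handwheel '[{"slide":[0,0,0],"yaw":-5},{"slide":[0,0,0],"yaw":-8},{"slide":[0,0,0],"yaw":-8},{"slide":[0,0,0],"yaw":-8},{"slide":[0,0,0],"yaw":-8},{"slide":[0,0,0],"yaw":-8},{"slide":[0,0,0],"yaw":-8},{"slide":[0,0,0],"yaw":-7}]'; python3 - <<'E'
from h import *
s=env.sense();print(np.round(s["moment"],2),np.degrees(np.arctan2(s["tool_rot"][1][0],s["tool_rot"][0][0])),np.round(s["qpos"],0))
E
```

```text
time_s: 8.62
eef_pos: [0.6156, 0.0992, 0.1062]
tool_rot: [[0.986, 0.17, 0.002], [0.17, -0.986, -0.0], [0.002, 0.001, -1.0]]
contact_force: [-0.7, -0.3, 12.9]
width: 0.008
grip_force: 45.0
time_s: 9.62
eef_pos: [0.6159, 0.0993, 0.1062]
tool_rot: [[0.343, 0.939, 0.003], [0.939, -0.343, -0.0], [0.001, 0.003, -1.0]]
contact_force: [-0.2, -0.5, 13.5]
width: 0.0075
grip_force: 45.0
[-0.13  0.04 -0.13] 69.96375213580384 [ 10.  33. -33. 100.  21.  53. -51.]
```

```bash
for i in 1; do python3 -m handwheel '[{"slide":[0,0,0],"yaw":-4},{"slide":[0,0,0],"yaw":-3},{"slide":[0,0,0],"yaw":-2},{"slide":[0,0,0],"yaw":-2},{"slide":[0,0,0],"yaw":0}]'; done; python3 - <<'E'
from h import *
s=env.sense();print(np.round(s["moment"],2),np.degrees(np.arctan2(s["tool_rot"][1][0],s["tool_rot"][0][0])),np.round(s["qpos"],0))
E
```

```text
time_s: 10.25
eef_pos: [0.616, 0.0993, 0.1062]
tool_rot: [[0.161, 0.987, 0.003], [0.987, -0.161, -0.0], [0.0, 0.003, -1.0]]
contact_force: [-0.8, -1.5, 14.3]
width: 0.0077
grip_force: 45.0
[-0.2   0.09 -0.03] 80.75484279289465 [ 12.  33. -35. 100.  23.  54. -42.]
```

```bash
python3 -m handwheel '[{"slide":[0,0,0],"yaw":-2},{"slide":[0,0,0],"yaw":-2},{"slide":[0,0,0],"yaw":-2},{"slide":[0,0,0],"yaw":0}]'; python3 - <<'E'
from h import *
d=cam("top")
for i in range(1):
    s=env.sense();print(np.round(s["moment"],2),np.degrees(np.arctan2(s["tool_rot"][1][0],s["tool_rot"][0][0])),np.round(s["joint_efforts"],1))
c=cv2.resize(d["img"][145:285,225:325,::-1],None,fx=4.2,fy=4.2,interpolation=cv2.INTER_CUBIC)
cv2.imwrite("pics/t3.png",c)
for n,uv in zip("abcd",[(257,162),(304,158),(317,276),(271,278)]): print(on(d,uv,.065))
E
```

```text
time_s: 10.75
eef_pos: [0.616, 0.0993, 0.1062]
tool_rot: [[0.057, 0.998, 0.003], [0.998, -0.057, -0.0], [-0.0, 0.003, -1.0]]
contact_force: [-0.9, 0.2, 14.0]
width: 0.0076
grip_force: 45.0
[-0.23  0.1  -0.09] 86.74547130955703 [ -0.5 -40.8  -6.6 -15.   -0.1  -0.3   0.1]
[0.74720938 0.0658113  0.065     ]
[ 0.75630239 -0.07571222  0.065     ]
[ 0.40429447 -0.1046881   0.065     ]
[0.40117042 0.03064314 0.065     ]
```

View pics/t3.png

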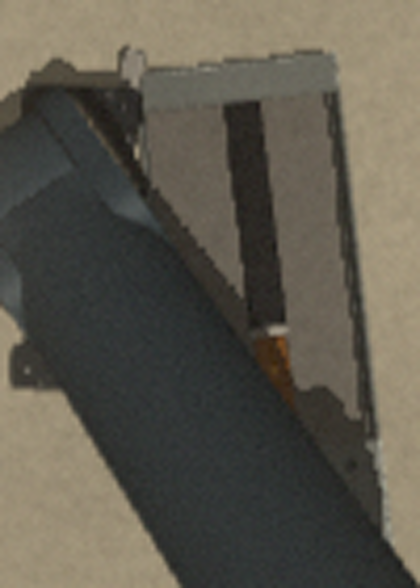

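The bar's free end now shows at crop (133, 65), beside the box's far end. The key has several degrees of play in the slot, so I'll turn on until the stop is felt.

```bash
python3 -m handwheel '[{"slide":[0,0,0],"yaw":-2},{"slide":[0,0,0],"yaw":-2},{"slide":[0,0,0],"yaw":0}]'; python3 - <<'E'
from h import *
s=env.sense();print(np.round(s["moment"],2),np.degrees(np.arctan2(s["tool_rot"][1][0],s["tool_rot"][0][0])))
d=cam("top")
e=on(d,(225+133/4.2,145+65/4.2),.077);v=e-[.616,.0993,.077];print(e,np.linalg.norm(v),90+np.degrees(np.arctan2(v[1],v[0])))
E
```

```text
time_s: 11.18
eef_pos: [0.616, 0.0992, 0.1062]
tool_rot: [[-0.012, 1.0, 0.003], [1.0, 0.012, -0.0], [-0.0, 0.003, -1.0]]
contact_force: [-1.3, -1.0, 13.9]
width: 0.0077
grip_force: 45.0
[-0.17 -0.01 -0.22] 90.710771148928
[0.74947114 0.06619529 0.077     ] 0.13751532930910582 76.0700950143841
```

```bash
python3 -m handwheel '[{"slide":[0,0,0],"yaw":-2},{"slide":[0,0,0],"yaw":-2},{"slide":[0,0,0],"yaw":-1},{"slide":[0,0,0],"yaw":0}]'; python3 - <<'E'
from h import *
s=env.sense();print(np.round(s["moment"],2),np.degrees(np.arctan2(s["tool_rot"][1][0],s["tool_rot"][0][0])))
d=cam("top")
cv2.imwrite("pics/t4.png",cv2.resize(d["img"][140:285,225:325,::-1],None,fx=4.2,fy=4.2,interpolation=cv2.INTER_CUBIC))
E
```

```text
time_s: 11.72
eef_pos: [0.6161, 0.0994, 0.1062]
tool_rot: [[-0.097, 0.995, 0.003], [0.995, 0.097, 0.001], [0.0, 0.003, -1.0]]
contact_force: [-0.5, -0.7, 12.6]
width: 0.008
grip_force: 45.0
[-0.07 -0.04 -0.65] 95.59389979067706
```

Moment −0.65 N m, well above the 0.1 N m friction, so the lock is at its stop. I'll unwind within the play, release, lift, and check.

```bash
python3 -m handwheel '[{"slide":[0,0,0],"yaw":4},{"slide":[0,0,-1],"yaw":0},{"slide":[0,0,0],"yaw":0},{"slide":[0,0,0],"yaw":0},{"slide":[0,0,0],"yaw":0}]' 0.4; python3 -m handwheel '[{"slide":[0,0,-30],"yaw":0},{"slide":[0,0,-50],"yaw":5},{"slide":[-30,0,-50],"yaw":10},{"slide":[-50,0,0],"yaw":10},{"slide":[0,0,0],"yaw":0},{"slide":[0,0,0],"yaw":0}]' 0.5; python3 - <<'E'
from h import *
d=cam("wrist","w4");s=env.sense();print(np.round(s["qpos"]))
E
```

```text
time_s: 12.4
eef_pos: [0.6145, 0.0989, 0.1043]
tool_rot: [[-0.031, 1.0, -0.0], [1.0, 0.031, -0.0], [-0.0, -0.0, -1.0]]
contact_force: [-0.8, -0.0, -0.0]
width: 0.0343
grip_force: 0.0
time_s: 13.15
eef_pos: [0.6013, 0.0207, 0.2344]
tool_rot: [[0.394, 0.919, -0.0], [0.919, -0.394, 0.0], [0.0, -0.001, -1.0]]
contact_force: [0.1, 0.4, 0.0]
width: 0.0436
grip_force: 0.0
[ 21.  23. -36.  96.  15.  65. -42.]
```

View pics/w4.png

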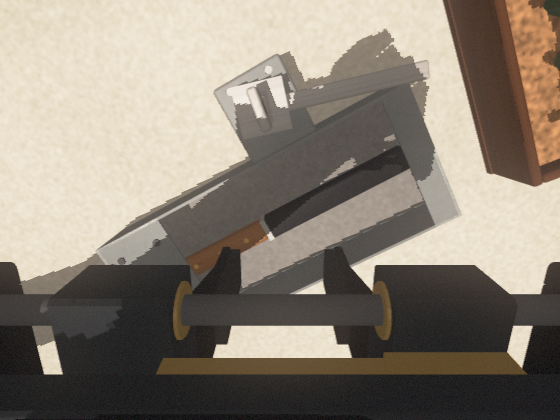

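The wrist view shows the key standing in the lock at (260, 103). The bar lies off the opening with its end at (428, 70). The knife has its handle/sheath joint at (268, 228) and enters under the far ledge at about (405, 158). I'll compute the poses.

```bash
cat > pose.py <<'E'
from h import *
np.set_printoptions(suppress=True,precision=4)
d=cam("wrist");s=env.sense();H=lambda v:np.degrees(np.arctan2(v[1],v[0]))
a,b,c=[on(d,p,.065) for p in [(404,88),(460,214),(97,251)]]
print("box",a,b,c,np.linalg.norm(a-b),np.linalg.norm(a-c),"head",H(a-c),H(a-b)-90)
e,f=[on(d,p,.077) for p in [(428,70),(295,99)]];print("bar",e,np.linalg.norm(e-[.6159,.0993,.077]),"lock head",H(e-f)+90,H(e-[.6159,.0993,.077])+90)
k,m=[on(d,p,.027) for p in [(268,228),(405.5,158)]];print("knife joint",k,"far",m,np.linalg.norm(m-k),"head",H(m-k))
E
python3 pose.py
python3 - <<'E'
import cv2,numpy as np
i=cv2.imread("pics/w4.png");c=i[40:300,90:480]
c=np.clip(c*1.3,0,255).astype(np.uint8);cv2.imwrite("pics/w4z.png",cv2.resize(c,None,fx=2.05,fy=2.05,interpolation=cv2.INTER_CUBIC)[:600,:800])
E
```

```text
box [0.7425 0.0662 0.065 ] [ 0.7594 -0.0736  0.065 ] [0.394  0.0372 0.065 ] 0.14082337508631607 0.349707021651998 head 4.765075278460804 6.889366298339908
bar [0.7623 0.0734 0.077 ] 0.14864848869359787 lock head 78.65259593706878 79.9466030415038
knife joint [ 0.5648 -0.0225  0.027 ] far [ 0.7353 -0.007   0.027 ] 0.17119875761072548 head 5.206750272804526
```

View pics/w4z.png

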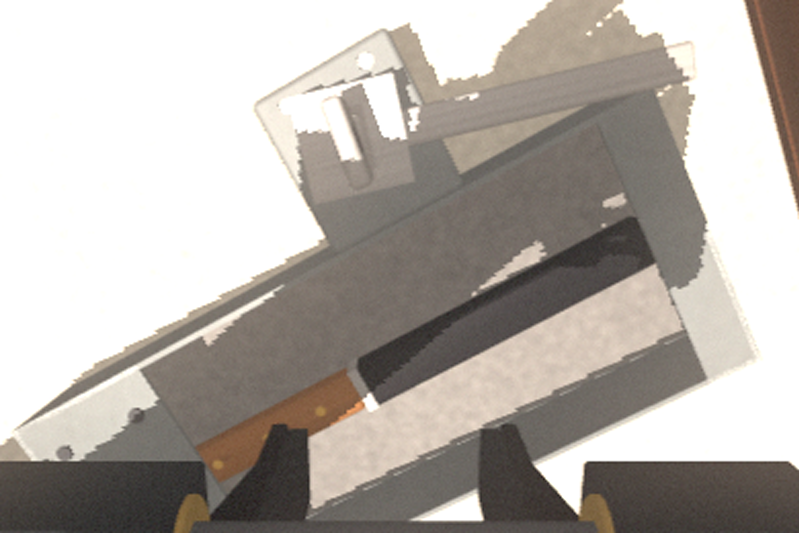

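The zoom shows the far outer corners at (657,90) and (757,357), and the near +y corner at (15,430). The opening's inner corners are at (600,127), (707,380) and (145,370). The bar end's mid is at (691,61) and the sheath runs from (368,383) to (647,240).

```bash
python3 - <<'E'
from h import *
np.set_printoptions(suppress=True,precision=4)
d=cam("wrist");H=lambda v:np.degrees(np.arctan2(v[1],v[0]))
q=lambda x,y,z:on(d,(90+x/2.05,40+y/2.05),z)
A,B,C=q(657,90,.065),q(757,357,.065),q(15,430,.065)
a,b,c=q(600,127,.065),q(707,380,.065),q(145,370,.065)
print("outer",np.linalg.norm(A-B),np.linalg.norm(A-C),H(A-C),H(A-B)-90)
print("inner",np.linalg.norm(a-b),np.linalg.norm(a-c),H(a-c),H(a-b)-90)
Cc=(B+C)/2;L=np.array([.6159,.0993,.065])
print("centre from outer diag",Cc,"from inner diag",(b+c)/2)
e=q(691,61,.077);print("bar end",np.linalg.norm((e-L)[:2]),H(e-L)+90)
k,m=q(368,383,.027),q(647,240,.027);h=H(m-k);print("knife",k,m,h)
for hd in(5,5.5,6):
    u=np.array([np.cos(np.radians(hd)),np.sin(np.radians(hd))]);v=np.array([-u[1],u[0]])
    o=L[:2]-.05*u-.115*v; print(hd,"box origin from lock",o,[np.round([(p[:2]-o)@u,(p[:2]-o)@v],4) for p in(A,B,C,a,b,c,k,m)])
E
```

```text
outer 0.1410359630683547 0.3550798214030587 4.721713151529136 3.946655430540389
inner 0.1382064139523027 0.24837308036760972 4.998286751120521 4.890768480218426
centre from outer diag [ 0.5769 -0.0172  0.065 ] from inner diag [ 0.6028 -0.017   0.065 ]
bar end 0.14777998599244013 80.27325384349226
knife [ 0.5671 -0.0215  0.027 ] [ 0.7357 -0.0056  0.027 ] 5.393189472664937
5 box origin from lock [ 0.5761 -0.0196] [array([0.1799, 0.072 ]), array([ 0.1773, -0.069 ]), array([-0.1752,  0.0737]), array([0.1511, 0.0694]), array([ 0.1508, -0.0688]), array([-0.0973,  0.0694]), array([-0.0092, -0.0011]), array([0.1602, 0.0001])]
5.5 box origin from lock [ 0.5772 -0.02  ] [array([0.1795, 0.0708]), array([ 0.1757, -0.0701]), array([-0.1756,  0.0757]), array([0.1507, 0.0685]), array([ 0.1492, -0.0697]), array([-0.0977,  0.0707]), array([-0.0102, -0.0006]), array([ 0.1592, -0.0009])]
6 box origin from lock [ 0.5782 -0.0203] [array([0.1791, 0.0697]), array([ 0.174 , -0.0712]), array([-0.1759,  0.0776]), array([0.1503, 0.0676]), array([ 0.1476, -0.0705]), array([-0.098,  0.072]), array([-0.0112, -0.    ]), array([ 0.1582, -0.0018])]
```

The measurements agree: box heading is 5.0° with its origin at (0.576, −0.019), and the lock is at 75° = 1.31 rad, the stop. The knife centre is at box x = 20 mm with heading 5.3°. I'll line up over the handle.

```bash
python3 -m handwheel '[{"slide":[-30,-14,0],"yaw":0},{"slide":[-29.4,-13.9,0],"yaw":0},{"slide":[0,0,0],"yaw":10.5},{"slide":[0,0,0],"yaw":10.5},{"slide":[0,0,0],"yaw":10.5},{"slide":[0,0,0],"yaw":10},{"slide":[0,0,0],"yaw":10},{"slide":[0,0,0],"yaw":10}]' 0.5; python3 -m handwheel '[{"slide":[0,0,0],"yaw":0},{"slide":[0,0,0],"yaw":0}]'; python3 - <<'E'
from h import *
np.set_printoptions(suppress=True,precision=4)
d=cam("wrist","w5");s=env.sense();T=np.array(s["tool_rot"])
print("rel",rel((.5522,-.0229,.010),s),"head",np.degrees(np.arctan2(T[1,0],T[0,0])),np.round(s["qpos"]))
hsv=cv2.cvtColor(d["img"],cv2.COLOR_RGB2HSV)
m=((hsv[...,0]<20)&(hsv[...,1]>120)&(hsv[...,2]>50)).astype(np.uint8);m[:100]=0;m[260:]=0
n,l,st,c=cv2.connectedComponentsWithStats(m);i=1+np.argmax(st[1:,4]);print(st[i])
mid=[]
for y in range(st[i][1]+5,st[i][1]+st[i][3]-3,8):
    x=np.where(l[y]==i)[0];P=on(d,((x[0]+x[-1])/2,y),.025);mid.append(1000*T.T@(P-s["eef_pos"]));print(y,x[0],x[-1],mid[-1])
E
```

```text
time_s: 14.3
eef_pos: [0.5526, -0.0219, 0.2342]
tool_rot: [[0.996, 0.089, -0.001], [0.089, -0.996, 0.001], [-0.0, -0.001, -1.0]]
contact_force: [0.2, 0.4, -0.3]
width: 0.0434
grip_force: 0.0
time_s: 14.55
eef_pos: [0.5525, -0.0225, 0.2344]
tool_rot: [[0.995, 0.096, -0.0], [0.096, -0.995, 0.0], [-0.0, -0.0, -1.0]]
contact_force: [-0.4, 0.1, 0.4]
width: 0.0437
grip_force: 0.0
rel [ -0.3   0.2 224.4] head 5.441611586677287 [ 18.  17. -25. 103.   8.  62. -94.]
[ 276  176   20   82 1101]
181 278 295 [ -0.0498   4.6233 209.3856]
189 277 295 [ -9.2338   4.1086 209.3878]
197 276 295 [-18.5491   3.5866 209.3899]
205 277 294 [-27.998    3.6279 209.392 ]
213 278 294 [-37.5836   4.2448 209.394 ]
221 276 294 [-47.3109   3.1331 209.3964]
229 277 294 [-57.1799   3.7555 209.3984]
237 277 292 [-67.1969   2.6237 209.4009]
245 277 293 [-77.3619   3.2515 209.403 ]
253 276 294 [-87.6807   3.2922 209.4053]
```

View pics/w5.png

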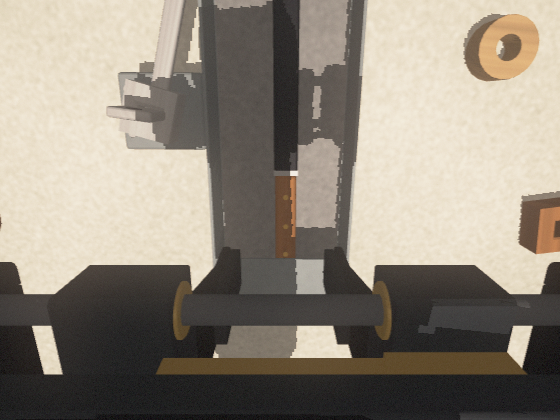

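The wrist view shows the handle at columns 276–296 and the sheath joint at row ≈ 172. The tool is square to the knife, about 3 mm off to its left. That was my eleventh viewed picture, one over the limit, so from here I use numbers only. Descending.

```bash
python3 -m handwheel '[{"slide":[-3,3,40],"yaw":0},{"slide":[0,0,60],"yaw":0},{"slide":[0,0,50],"yaw":0},{"slide":[0,0,35],"yaw":0},{"slide":[0,0,20],"yaw":0},{"slide":[0,0,12],"yaw":0},{"slide":[0,0,5],"yaw":0},{"slide":[0,0,0],"yaw":0}]' 0.5; python3 -m handwheel '[{"slide":[0,0,0],"yaw":0},{"slide":[0,0,0],"yaw":0},{"slide":[0,0,0],"yaw":0},{"slide":[0,0,0],"yaw":0}]' 0 20
```

```text
time_s: 15.6
eef_pos: [0.5502, -0.0265, 0.0129]
tool_rot: [[0.996, 0.092, 0.001], [0.092, -0.996, -0.0], [0.001, 0.0, -1.0]]
contact_force: [0.2, -0.7, 0.6]
width: 0.0438
grip_force: 0.0
time_s: 16.1
eef_pos: [0.55, -0.0266, 0.013]
tool_rot: [[0.996, 0.092, 0.001], [0.092, -0.996, -0.0], [0.001, 0.0, -1.0]]
contact_force: [-1.3, -0.2, 4.2]
width: 0.024
grip_force: 20.2
```

```bash
python3 -m handwheel '[{"slide":[-8,0,0],"yaw":0},{"slide":[-10,0,0],"yaw":0},{"slide":[-10,0,0],"yaw":0},{"slide":[-6,0,0],"yaw":0},{"slide":[-3,0,0],"yaw":0},{"slide":[0,0,0],"yaw":0}]'; python3 -m handwheel '[{"slide":[-2,0,0],"yaw":0},{"slide":[-2,0,0],"yaw":0},{"slide":[0,0,0],"yaw":0}]'
```

```text
time_s: 16.85
eef_pos: [0.5132, -0.0299, 0.013]
tool_rot: [[0.996, 0.092, 0.001], [0.092, -0.996, -0.0], [0.001, 0.0, -1.0]]
contact_force: [1.8, 0.6, 7.6]
width: 0.024
grip_force: 20.2
time_s: 17.23
eef_pos: [0.5126, -0.03, 0.0132]
tool_rot: [[0.996, 0.092, 0.008], [0.092, -0.996, 0.001], [0.008, -0.001, -1.0]]
contact_force: [9.0, 0.2, -0.4]
width: 0.0236
grip_force: 20.2
```

```bash
python3 -m handwheel '[{"slide":[2,0,0],"yaw":0},{"slide":[2,0,0],"yaw":0},{"slide":[0,0,0],"yaw":0}]'; python3 -m handwheel '[{"slide":[0,0,0],"yaw":0},{"slide":[0,0,0],"yaw":0},{"slide":[0,0,0],"yaw":0},{"slide":[14,0,0],"yaw":0},{"slide":[14,0,1],"yaw":0},{"slide":[12,0,2],"yaw":0},{"slide":[0,0,0],"yaw":0},{"slide":[0,0,0],"yaw":0}]' 0.5; python3 -m handwheel '[{"slide":[0,0,0],"yaw":0},{"slide":[0,0,0],"yaw":0},{"slide":[0,0,0],"yaw":0},{"slide":[0,0,0],"yaw":0},{"slide":[0,0,0],"yaw":0}]' 0 20
```

```text
time_s: 17.6
eef_pos: [0.5126, -0.03, 0.013]
tool_rot: [[0.996, 0.092, -0.001], [0.092, -0.996, -0.001], [-0.001, 0.0, -1.0]]
contact_force: [0.8, -0.7, 9.1]
width: 0.0239
grip_force: 20.4
time_s: 18.6
eef_pos: [0.5523, -0.0262, 0.0093]
tool_rot: [[0.996, 0.092, -0.001], [0.092, -0.996, -0.0], [-0.001, 0.0, -1.0]]
contact_force: [-0.2, 0.0, -0.9]
width: 0.0436
grip_force: 0.0
time_s: 19.23
eef_pos: [0.5526, -0.0263, 0.0096]
tool_rot: [[0.996, 0.092, -0.0], [0.092, -0.996, -0.0], [-0.0, 0.0, -1.0]]
contact_force: [-1.2, 0.5, 2.1]
width: 0.0258
grip_force: 20.0
```

```bash
python3 -m handwheel '[{"slide":[0,0,-6],"yaw":0},{"slide":[0,0,-8],"yaw":0},{"slide":[0,0,-8],"yaw":0},{"slide":[0,0,-8],"yaw":0},{"slide":[0,0,0],"yaw":0}]' - 15;python3 -m handwheel '[{"slide":[0,0,-6],"yaw":0},{"slide":[0,0,-6],"yaw":0},{"slide":[0,0,-6],"yaw":0},{"slide":[0,0,0],"yaw":0}]'
```

```text
time_s: 19.85
eef_pos: [0.5533, -0.0262, 0.0404]
tool_rot: [[0.996, 0.092, 0.002], [0.092, -0.996, -0.0], [0.002, 0.0, -1.0]]
contact_force: [0.6, -0.3, -2.3]
width: 0.0263
grip_force: 15.0
time_s: 20.35
eef_pos: [0.5528, -0.0263, 0.058]
tool_rot: [[0.996, 0.092, 0.0], [0.092, -0.996, -0.0], [0.0, 0.0, -1.0]]
contact_force: [-0.4, -0.1, -2.4]
width: 0.0259
grip_force: 15.0
```

```bash
python3 -m handwheel '[{"slide":[0,0,-6],"yaw":0},{"slide":[0,0,-6],"yaw":0},{"slide":[0,0,-6],"yaw":0},{"slide":[0,0,-3],"yaw":0},{"slide":[0,0,0],"yaw":0}]'; python3 - <<'E'
from h import *
np.set_printoptions(suppress=True,precision=4)
d=cam("wrist","w6");s=env.sense();T=np.array(s["tool_rot"]);p=np.array(s["eef_pos"])
hsv=cv2.cvtColor(d["img"],cv2.COLOR_RGB2HSV)
m=(hsv[...,2]<65).astype(np.uint8)
for y in range(0,262,20):
    x=np.where(m[y,240:330])[0]+240; print(y,(x[0],x[-1],len(x)) if len(x) else None)
for th in (0,10,15,20,25,30):
  c,sn=np.cos(np.radians(th)),np.sin(np.radians(th))
  P=lambda a,w,h:px(d,p+T@np.array([a*c-h*sn,w,8-a*sn-h*c])/1000)
  print(th,"tip top edge",P(150,-13,11),P(150,13,11),"mid75",P(75,-13,11),P(75,13,11))
E
```

```text
time_s: 20.98
eef_pos: [0.5532, -0.0262, 0.079]
tool_rot: [[0.996, 0.092, 0.001], [0.092, -0.996, -0.0], [0.001, 0.0, -1.0]]
contact_force: [-0.4, -0.5, -2.6]
width: 0.0256
grip_force: 15.0
0 (np.int64(240), np.int64(329), 68)
20 (np.int64(240), np.int64(328), 89)
40 (np.int64(240), np.int64(326), 87)
60 (np.int64(240), np.int64(325), 86)
80 (np.int64(240), np.int64(323), 84)
100 (np.int64(242), np.int64(321), 80)
120 (np.int64(243), np.int64(320), 78)
140 (np.int64(245), np.int64(319), 75)
160 (np.int64(246), np.int64(317), 72)
180 (np.int64(248), np.int64(316), 69)
200 (np.int64(249), np.int64(314), 66)
220 (np.int64(251), np.int64(312), 62)
240 (np.int64(253), np.int64(311), 59)
260 (np.int64(240), np.int64(327), 88)
0 tip top edge [250.1493 -79.6018] [316.6518 -79.5399] mid75 [254.6037 118.8248] [311.6578 118.8399]
10 tip top edge [ 243.4198 -105.7117] [ 324.2197 -105.6295] mid75 [252.4716 127.4665] [314.0572 127.4809]
15 tip top edge [ 239.206  -115.4688] [ 328.9587 -115.3745] mid75 [251.3782 134.3589] [315.2879 134.3724]
20 tip top edge [ 234.3066 -121.5142] [ 334.4688 -121.407 ] mid75 [250.2867 143.1009] [316.5165 143.113 ]
25 tip top edge [ 228.6328 -122.1849] [ 340.8499 -122.0645] mid75 [249.216  153.7504] [317.722  153.7605]
30 tip top edge [ 222.1148 -115.2771] [ 348.1805 -115.1448] mid75 [248.1878 166.3156] [318.8797 166.3229]
```

Wrist-view widths put the tilt at about 27–30°, far end up, with light contact. Drawing it out along the slant.

```bash
python3 -m handwheel '[{"slide":[8,0,-4],"yaw":0},{"slide":[8,0,-4],"yaw":0},{"slide":[8,0,-4],"yaw":0},{"slide":[8,0,-4],"yaw":0},{"slide":[0,0,0],"yaw":0}]' - 25;  python3 -m handwheel '[{"slide":[9,0,-5],"yaw":0},{"slide":[9,0,-5],"yaw":0},{"slide":[9,0,-5],"yaw":0},{"slide":[9,0,-5],"yaw":0},{"slide":[0,0,0],"yaw":0}]'
```

```text
time_s: 21.65
eef_pos: [0.5866, -0.023, 0.0954]
tool_rot: [[0.996, 0.092, 0.004], [0.092, -0.996, 0.0], [0.004, -0.0, -1.0]]
contact_force: [1.1, 0.5, -2.5]
width: 0.0258
grip_force: 25.0
time_s: 22.28
eef_pos: [0.6219, -0.0197, 0.1155]
tool_rot: [[0.996, 0.092, 0.002], [0.092, -0.996, 0.0], [0.002, 0.0, -1.0]]
contact_force: [-0.3, 0.0, -2.2]
width: 0.0254
grip_force: 25.0
```

```bash
python3 -m handwheel '[{"slide":[9,0,-5],"yaw":0},{"slide":[9,0,-5],"yaw":0},{"slide":[5,0,-5],"yaw":0},{"slide":[0,0,0],"yaw":0}]' - 30;  python3 -m handwheel '[{"slide":[0,0,-10],"yaw":0},{"slide":[0,0,-15],"yaw":0},{"slide":[0,0,-25],"yaw":0},{"slide":[0,0,-35],"yaw":0},{"slide":[0,0,-35],"yaw":0},{"slide":[0,0,-35],"yaw":0},{"slide":[0,0,-20],"yaw":0},{"slide":[0,0,0],"yaw":0}]'; python3 -m handwheel '[{"slide":[0,0,-5],"yaw":0},{"slide":[0,0,0],"yaw":0},{"slide":[0,0,0],"yaw":0},{"slide":[0,0,0],"yaw":0},{"slide":[0,0,0],"yaw":0},{"slide":[0,0,0],"yaw":0}]'; python3 - <<'E'
from h import *
np.set_printoptions(suppress=True,precision=4)
d=cam("scene","s7");s=env.sense();T=np.array(s["tool_rot"]);p=np.array(s["eef_pos"])
hsv=cv2.cvtColor(d["img"],cv2.COLOR_RGB2HSV)
print("TCP px",px(d,p),"key bow top px expected",px(d,(.616,.099,.134)))
for th in (0,15,25,30,35):
  c,sn=np.cos(np.radians(th)),np.sin(np.radians(th))
  P=lambda a,w,h:np.round(px(d,p+T@np.array([a*c-h*sn,w,8-a*sn-h*c])/1000),1)
  print(th,"tip",P(150,0,0),"butt",P(-150,0,0),"joint",P(-30,0,0))
m=((hsv[...,0]<20)&(hsv[...,1]>120)&(hsv[...,2]>60)).astype(np.uint8);m[:90]=0;m[260:]=0;m[:,:200]=0;m[:,330:]=0
n,l,st,c=cv2.connectedComponentsWithStats(m);print([(st[i].tolist(),c[i].round(1).tolist()) for i in range(1,n) if st[i][4]>8])
k=((hsv[...,2]<45)).astype(np.uint8);k[:100]=0;k[260:]=0;k[:,:220]=0;k[:,320:]=0
n,l,st,c=cv2.connectedComponentsWithStats(k);print([(st[i].tolist(),c[i].round(1).tolist()) for i in range(1,n) if st[i][4]>20])
E
```

```text
time_s: 22.78
eef_pos: [0.6441, -0.0177, 0.1301]
tool_rot: [[0.996, 0.092, 0.001], [0.092, -0.996, 0.0], [0.001, 0.0, -1.0]]
contact_force: [-0.6, -0.7, -2.0]
width: 0.0256
grip_force: 30.0
time_s: 23.78
eef_pos: [0.6442, -0.0176, 0.3076]
tool_rot: [[0.996, 0.092, 0.005], [0.092, -0.996, -0.0], [0.005, 0.001, -1.0]]
contact_force: [0.2, -0.1, -2.3]
width: 0.0255
grip_force: 30.0
time_s: 24.52
eef_pos: [0.6434, -0.0178, 0.3095]
tool_rot: [[0.996, 0.092, -0.0], [0.092, -0.996, -0.0], [-0.0, 0.0, -1.0]]
contact_force: [-0.4, -0.9, -1.7]
width: 0.0258
grip_force: 30.0
TCP px [258.1316 165.6524] key bow top px expected [293.032  197.9559]
0 tip [259.4 201.9] butt [257.2 138. ] joint [258.  161.2]
15 tip [259.  191.5] butt [257.6 147.6] joint [258.1 163.2]
25 tip [258.7 183.4] butt [257.9 154.6] joint [258.1 164.7]
30 tip [258.5 179. ] butt [258.  158.3] joint [258.2 165.5]
35 tip [258.3 174.5] butt [258.1 161.9] joint [258.2 166.3]
[]
[]
```

```bash
python3 - <<'E'
from h import *
s=env.sense();print(s["width"],s["grip_force"],np.abs(s["dq"]).max(),s["time_s"])
d=cam("scene")
for z,q in((.13,(.616,.099)),(.077,(.69,.0855)),(.077,(.75,.075))):
    u=px(d,(*q,z)).round().astype(int);print(u,d["img"][u[1]-1:u[1]+2,u[0]-1:u[0]+2].mean((0,1)).round())
print(env.finish_job())
E
```

```text
0.025819186464380178 29.99999758806439 0.08810411536269386 24.575
[293 199] [165. 160. 151.]
[288 224] [120. 116. 109.]
[285 237] [120. 116. 109.]
the job is handed in; nothing more can be done
None
```

I handed the job in at 24.6 s of robot time: the key is in the lock, turned to its stop (about 1.31 rad, by the wrist camera), and the knife is held still, its lowest part about 7 cm or more above the box top by calculation from the grip height (not seen in a picture); I viewed 11 pictures, one over the limit of 10.

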